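Unlatch and lift the cleared slide carrier off its ball dock

ROBOT

A 6-joint arm with a two-finger parallel gripper is mounted at the origin on the work surface. World frame = base frame: x ahead of the robot, y to its left, z up, the work surface at z = 0. Lengths are in m, angles in rad, forces in N, time in s.
With the tool pointing down it reaches from about 0.4 to 0.925 m from the base axis. Payload 3.4 kg.
Tool frame: the origin (TCP) lies midway between the tips of the shut fingers; the grasp point (between the pads) lies 19 mm behind it; z points along the fingers, y is the line along which they close (so a half turn about z gives the same grasp; the last joint's range is limited). The gripper opens to 85 mm and grips with 20 to 120 N. Pads are 22 mm wide; open, the fingers measure 114 mm over their backs; the gripper's body (76 mm by 85 mm) begins 54 mm behind the grasp point. The pads swing forward as they close: fully open they stand 13 mm farther back than shut.
Start: joints at [-1.317, 0.307, 1.506, -0, 1.328, -0.073], TCP at [0.185, -0.545, 0.231] pointing down, gripper open.
Joint ranges: [-3.12, 3.12], [-1.05, 2.28], [0.14, 2.33], [-1.42, 4.57], [0.1, 2.73], [-2.68, 2.68]. Speed limits (rad/s): [2.57, 2.57, 3.14, 3.14, 3.14, 3.14].

INTERFACE

Orientations are given as a unit quaternion [w, x, y, z].
In Python, from rig import * gives the robot as it stands.
- The arm moves only by the shell command python3 -m crank 'ROWS' [OPENING]. ROWS is JSON, a list that holds one entry, the list of rows, each a list of 6 numbers: the shift along the tool's x, y, z in units of 25 mm (1.0 is 25 mm), then the turn, a rotation vector about the tool's x, y, z in units of 6 degrees (1.0 is 6 degrees). A call has 1 to 5 rows; each row shifts and turns the commanded pose from where the row before left it, along the tool's axes as they then stand; what a row does not reach is not made up. A row lasts 1/12 s, in which the tool goes at most 41.7 mm and 7.16 degrees, less where a joint would pass 70% of its speed; a pose out of reach is approached as far as the arm can. A call with a number of a shift or a turn outside -1 to 1 is refused whole. A call with a gripper value outside its range is refused whole. OPENING is the closure, from 0 (fully open) to 1 (shut), set as the call begins (- or left out, the last holds). The fingers move at their own pace and stop on an object; the grip force is fixed at half the most. Time passes only in rows, so rows that do not move let the fingers close. It gives the time, the measured TCP pose, the force, the opening and the grip force at its end, in the units of the state.
- sense(): the state, without advancing time (a new reading comes with each control period).
- grab_frame(name): name is "scene" or "top" or "wrist"; returns (picture, depth): 480x640x3 uint8, red, green, blue; 480x640 float32, m along the optical axis (not along the pixel's ray), 0 where there is no reading.
- camera_params(name): a dict with "fx", "fy", "cx", "cy" (pixels), "origin" and "attitude" of the camera in the world. Camera axes: x right, y down, z forward; pixel columns grow to the right and rows downward; lengths in m; the calibration is good to about 2 mm. A picture is of the moment at which its call begins: read the wrist's pose just before it. camera_params takes no time and is no camera call; for the wrist camera it gives the pose at the moment of the call.
- sign_off(): hands the job in; it is judged then, once.
Trained networks look in the newest picture that a camera, given by its name, has taken for a name from the list of things; names that differ only in an ending like _2 or _b are one class to them, and where a whole thing is asked for, a point or a joint stands for the part that bears it (a point fixed in the world has none). Each returns a list of dicts, best first, with "score" (0 to 1); they miss things now and then, are a little off and sometimes report something else, mostly with a low value. They report only what shows in the picture. A call takes as long as a camera call. They do not tell look-alikes from the thing itself.
- recognise(camera, target): "extent" ([left, top, right, bottom] in pixels, round what is visible of it).
- masks_of(camera, target): "mask" (480x640 bool, what is visible of it) and "extent" ([left, top, right, bottom] in pixels, round what is visible of it).
- spot_point(camera, target): "at" ([column, row] in pixels: a listed point, or the origin of a listed thing).
The state is a dict: "clock": time; "qpos": joint angles; "dq": joint speeds; "tau": joint torques, N m; "position": TCP position; "tcp_rot": TCP orientation; "ft_force": force on the tool from outside, world axes, zero at the start; "wrist_torque": the same for the moment, N m; "width": opening from 0.0 (shut) to 1.0 (fully open); "finger_force": force on a finger pad.
Only numpy, scipy, OpenCV 4.12 (cv2) and the standard library are available. Lean on these libraries where they do the work, as an engineer would, in place of code of your own. Each camera call takes 0.05 s, during which the arm holds its last target. There are 200 camera calls.

TASK

Two microscope slide carriers are latched onto ball docks, and a green disc lies on one dock, a red disc on the other. On the dock with the green disc, pull the orange latch fin sideways against its spring, towards the side where the yellow latch strap runs down the housing (left, looking from the fin to the disc), then lift the carrier off the ball by that fin and finish while still holding it level and still, about 10 cm above where it sat. Leave the red-marked carrier and its latch alone, and do not move the discs or the other things on the bench.

Things in the scene. Friction and masses are not known exactly. Their poses are not given: they have to be found in the camera images.
- dock_a: Fixed dock on the robot's left (+y): aluminium plate 250 x 100 x 16 mm, x = -60 to 190 mm. Origin on the bench under the ball; x along the tongue, y left, z up. Steel ball stud at the origin: ball 26 mm wide, its underside 14 mm and top 33 mm above the plate. A U yoke (x = 85 to 115, 32 mm wide inside, cheeks 26 mm high) keeps the tongue from swinging.
- carrier_a: Slide carrier on dock_a, loose, about 0.6 kg, balanced within 10 mm of its z axis. Grey coupler housing 70 x 64 x 40 mm, ball socket beneath, steel tongue stub 28 mm wide out to x = 125 mm, black stage plate 90 mm wide out to x = -130 mm. Origin: centre of the housing's underside, on the ball's axis; seated, 16 mm above the bench, axes as the dock's. Clear of the ball after 33 mm of straight lift.
- latch_a (a joint): Spring latch of carrier_a, slide in m: 0 closed (jaw under the ball, lift blocked after 2 mm), grows as it is pulled along the carrier's +y, stop at 0.016. Jaw clear of the ball from 0.008; 0.012 is safe. Spring 2 N closed, 5 N at the stop: keep it pulled while lifting. Once off the ball, the spring draws the carrier back under the held fin, which is normal.
- fin_a (a point): Grip point of the orange upright fin of latch_a (moves with it): at the fin's middle, 18 mm below its top, 26 mm above the yellow plate it stands on. Fin 40 mm along the carrier's x, 14 mm thick along y, 44 mm high. Pinch it from above across its thickness, pull along the carrier's +y (the side of the yellow strap), and carry the carrier by it. Axes as the carrier's.
- tagspot_a (a point): Centre of the white round tag spot, 48 mm wide, on the plate of dock_a behind the yoke (x = 155 mm), on the plate's top.
- dock_b: Fixed dock on the robot's right (-y): aluminium plate 250 x 100 x 16 mm, x = -60 to 190 mm. Origin on the bench under the ball; x along the tongue, y left, z up. Steel ball stud at the origin: ball 26 mm wide, its underside 14 mm and top 33 mm above the plate. A U yoke (x = 85 to 115, 32 mm wide inside, cheeks 26 mm high) keeps the tongue from swinging.
- carrier_b: Slide carrier on dock_b, loose, about 0.6 kg, balanced within 10 mm of its z axis. Grey coupler housing 70 x 64 x 40 mm, ball socket beneath, steel tongue stub 28 mm wide out to x = 125 mm, black stage plate 90 mm wide out to x = -130 mm. Origin: centre of the housing's underside, on the ball's axis; seated, 16 mm above the bench, axes as the dock's. Clear of the ball after 33 mm of straight lift.
- latch_b (a joint): Spring latch of carrier_b, slide in m: 0 closed (jaw under the ball, lift blocked after 2 mm), grows as it is pulled along the carrier's +y, stop at 0.016. Jaw clear of the ball from 0.008; 0.012 is safe. Spring 2 N closed, 5 N at the stop: keep it pulled while lifting. Once off the ball, the spring draws the carrier back under the held fin, which is normal.
- fin_b (a point): Grip point of the orange upright fin of latch_b (moves with it): at the fin's middle, 18 mm below its top, 26 mm above the yellow plate it stands on. Fin 40 mm along the carrier's x, 14 mm thick along y, 44 mm high. Pinch it from above across its thickness, pull along the carrier's +y (the side of the yellow strap), and carry the carrier by it. Axes as the carrier's.
- tagspot_b (a point): Centre of the white round tag spot, 48 mm wide, on the plate of dock_b behind the yoke (x = 155 mm), on the plate's top.
- tag_green: Green plastic status disc, 40 mm wide, 10 mm high, lying on the tag spot of one dock: this dock's carrier is the one to take. Origin at the centre of its underside.
- tag_red: Red status disc of the same size on the other dock's tag spot: that carrier stays. Origin at the centre of its underside.
- objective: Bystander: aluminium microscope objective standing upright, 28 mm wide, 47 mm high. Origin at the centre of its underside.
- oil_bottle: Bystander: small amber immersion-oil bottle, 36 mm wide, 75 mm high. Origin at the centre of its underside.
- dish: Bystander: shallow glass dish, 90 mm wide, 16 mm high. Origin at the centre of its underside.
Mind the look-alikes: they are no part of the job. Of the things shaped like the tag_green, the green one is meant.

How it is judged:
On the way, in this order (a step that is already met when the one before it is completed fails the run):
1. the latch of the green-marked carrier is pulled aside (6 mm or more) while the carrier still sits on its ball (((horizontal distance between tag_green and tagspot_a below 0.04 m and value of joint latch_a above 0.006 m and z of carrier_a in the frame of dock_a below 0.021 m) or (horizontal distance between tag_green and tagspot_b below 0.04 m and value of joint latch_b above 0.006 m and z of carrier_b in the frame of dock_b below 0.021 m))), for 0.1 s.
2. the green-marked carrier is lifted off the ball in the fingers, clear of its dock (((horizontal distance between tag_green and tagspot_a below 0.04 m and z of carrier_a in the frame of dock_a above 0.06 m and contact force between carrier_a and the fingers above 1 N and contact force between carrier_a and dock_a below 0.1 N) or (horizontal distance between tag_green and tagspot_b below 0.04 m and z of carrier_b in the frame of dock_b above 0.06 m and contact force between carrier_b and the fingers above 1 N and contact force between carrier_b and dock_b below 0.1 N))), for 0.1 s.
At the end, for the whole second after the job is handed in: The carrier of the green-marked dock is held in the fingers at least 80 mm above its seat, within 0.3 rad of level, slower than 30 mm/s, touching neither dock nor the other carrier; the other carrier still sits on its ball with its latch closed (under 3 mm) (((horizontal distance between tag_green and tagspot_a below 0.04 m and z of carrier_a in the frame of dock_a above 0.096 m and angle between carrier_a's own z axis and vertical below 0.3 rad and linear speed of carrier_a below 0.03 m/s and contact force between carrier_a and the fingers above 1 N and contact force between carrier_a and dock_a below 0.1 N and contact force between carrier_a and dock_b below 0.1 N and contact force between carrier_a and carrier_b below 0.1 N and z of carrier_b in the frame of dock_b below 0.02 m and distance of carrier_b from where it was at the start of the episode below 0.01 m and value of joint latch_b below 0.003 m) or (horizontal distance between tag_green and tagspot_b below 0.04 m and z of carrier_b in the frame of dock_b above 0.096 m and angle between carrier_b's own z axis and vertical below 0.3 rad and linear speed of carrier_b below 0.03 m/s and contact force between carrier_b and the fingers above 1 N and contact force between carrier_b and dock_a below 0.1 N and contact force between carrier_b and dock_b below 0.1 N and contact force between carrier_b and carrier_a below 0.1 N and z of carrier_a in the frame of dock_a below 0.02 m and distance of carrier_a from where it was at the start of the episode below 0.01 m and value of joint latch_a below 0.003 m))); the arm keeps its last pose, push and grip.
It fails at once if a disc or a bystander is moved more than 15 mm (distance of any of tag_green, tag_red, objective, oil_bottle, dish from where it was at the start of the episode above 0.015 m).
It fails at once if the red-marked carrier is moved more than 10 mm or its latch pulled more than 4 mm ((horizontal distance between tag_green and tagspot_a below 0.04 m and (distance of carrier_b from where it was at the start of the episode above 0.01 m or value of joint latch_b above 0.004 m)) or (horizontal distance between tag_green and tagspot_b below 0.04 m and (distance of carrier_a from where it was at the start of the episode above 0.01 m or value of joint latch_a above 0.004 m))).
It also fails if it takes over 35 s, if anything falls off the work surface, if the arm or the gripper's body presses on something with over 40 N, if the wrist force passes 120 N, or if a joint passes its speed limit or range.

## Working session

There is one attempt and no reset: what is moved stays moved. The work goes in short steps, Python scripts to look and compute and a shell command to move; the robot and the scene stay as the last step left them, time stands still between calls to the robot, and variables do not carry over. Pictures are saved under pics/ and viewed, at most 10 in all, crops included, and the job is handed in when it is done.

```bash
mkdir -p pics
cat > h.py <<'E'
from rig import *
import numpy as np, cv2
from scipy.spatial.transform import Rotation as R
def rot(a):
    a=np.array(a,float)
    return a if a.shape==(3,3) else R.from_quat(a[[1,2,3,0]]).as_matrix()
def ray(p,uv):
    d=rot(p["attitude"])@np.array([(uv[0]-p["cx"])/p["fx"],(uv[1]-p["cy"])/p["fy"],1.]);return np.array(p["origin"]),d
def at_depth(p,uv,z):
    o,d=ray(p,uv);return o+d*z
def at_z(p,uv,z):
    o,d=ray(p,uv);return o+d*(z-o[2])/d[2]
def meet(rs):
    A=np.zeros((3,3));b=np.zeros(3)
    for o,d in rs:
        d=d/np.linalg.norm(d);M=np.eye(3)-np.outer(d,d);A+=M;b+=M@o
    return np.linalg.solve(A,b)
E
python3 - <<'E'
from h import *
np.set_printoptions(precision=4,suppress=True)
print(sense())
ims=[]
for c in ("scene","top"):
    im,d=grab_frame(c);p=camera_params(c);print(c,p)
    cv2.imwrite(f"pics/{c}0.png",im[:,:,::-1])
    for t in ("fin_a","tag_green","tagspot_a","carrier_a"):
        for r in spot_point(c,t)[:5]:
            u,v=r["at"];z=d[int(np.clip(v,0,479)),int(np.clip(u,0,639))];col=im[int(np.clip(v,0,479)),int(np.clip(u,0,639))]
            print(c,t,round(r["score"],2),np.round(r["at"],1),at_depth(p,(u,v),z),col)
E
```

```text
{'clock': 0.0, 'qpos': array([-1.3175,  0.3076,  1.5076,  0.    ,  1.3284, -0.0735]), 'dq': array([-0.0002, -0.0001,  0.0003, -0.0005,  0.0005, -0.0015]), 'tau': array([  0.0007, -45.7551, -25.1919,   0.0002,   0.0135,  -0.    ]), 'position': array([ 0.1844, -0.5439,  0.2304]), 'tcp_rot': array([-0.001 ,  0.9867,  0.1627, -0.0001]), 'ft_force': array([ 0.1819,  0.2858, -0.4351]), 'wrist_torque': array([ 0.0101,  0.0276, -0.024 ]), 'finger_force': 0.0, 'width': 0.996164855401593}
scene {'fx': 467.5691336099734, 'fy': 467.5691336099734, 'cx': 324.9482211540581, 'cy': 238.25180890379443, 'origin': array([0.9701, 0.6936, 0.7257]), 'attitude': array([-0.1113,  0.2353,  0.8693, -0.4201])}
scene fin_a 0.83 [418.  295.9] [0.5103 0.2448 0.0947] [167  82  22]
scene fin_a 0.59 [313.8 198.4] [ 0.5242 -0.1316  0.1027] [172  84  21]
scene tag_green 0.82 [302.1 390.6] [0.7689 0.2621 0.0088] [146 149 150]
scene tag_green 0.62 [380.3 405.5] [0.6673 0.3542 0.0077] [147 150 151]
scene tag_green 0.56 [348.1 353.2] [0.6637 0.2454 0.0252] [ 45 178  81]
scene tagspot_a 0.78 [348.9 359.7] [0.6692 0.257  0.0
[... 457 characters left out ...]
739]), 'attitude': array([-0.0315,  0.7101, -0.7028,  0.0289])}
top fin_a 0.84 [383.9 258.6] [ 0.5087 -0.141   0.1053] [208 114   0]
top tag_green 0.73 [221.3 159.8] [0.7557 0.2561 0.0131] [151 150 151]
top tag_green 0.61 [223.5 200.2] [0.651  0.2445 0.0297] [ 46 178  85]
top tag_green 0.5 [186.5 196.1] [0.6627 0.3401 0.0142] [148 147 150]
top tagspot_a 0.92 [224.8 196.7] [0.66   0.2419 0.028 ] [ 48 179  87]
top tagspot_a 0.68 [383.8 257.3] [ 0.5116 -0.1405  0.1076] [208 116   0]
top tagspot_a 0.62 [373.9 198.4] [ 0.6597 -0.1253  0.0263] [229  34  25]
top carrier_a 0.94 [227.8 258.9] [0.506  0.2247 0.058 ] [176 130   0]
top carrier_a 0.92 [379.7 258.2] [ 0.5112 -0.136   0.062 ] [219 192   0]
```

View pics/scene0.png

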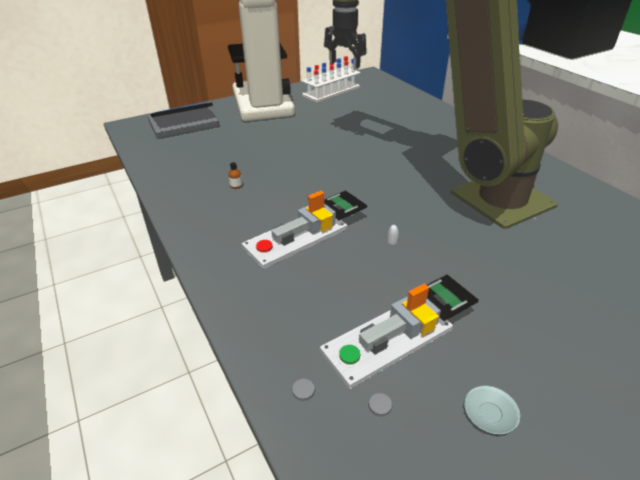

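View pics/top0.png

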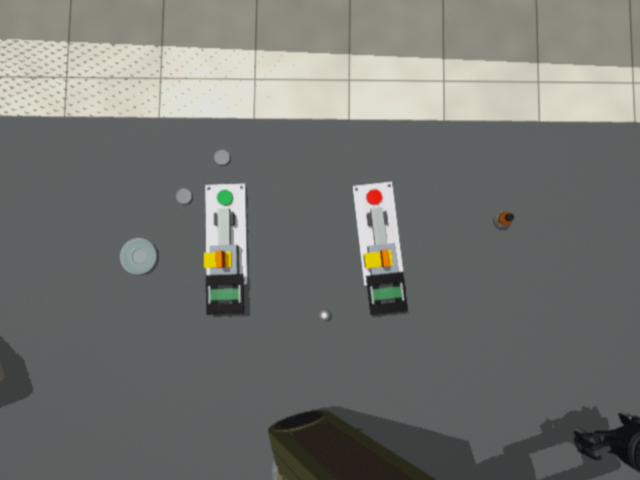

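The scene view shows two docks:
- **Left dock (a):** green disc at scene (349,354), top (225,198). Its orange fin is at scene (418,296), top (221,259), and the yellow strap is on the +y side.
- **Right dock (b):** red disc at scene (264,246), fin at scene (316,201), top (386,259).

Possible mix-ups:
- **Discs:** grey ones at scene (303,389) and (380,404), red at (264,246). I choose the green one at (349,354).
- **Fins:** the one at (316,201) belongs to the red dock. I choose the one at (418,296).

Next I measure it.

```bash
cat > m.py <<'E'
from h import *
np.set_printoptions(precision=4,suppress=True)
def fin(c,im,d,p,ylo):
    hsv=cv2.cvtColor(im,cv2.COLOR_RGB2HSV)
    m=(hsv[...,0]>=5)&(hsv[...,0]<=19)&(hsv[...,1]>180)&(hsv[...,2]>90)&(d>0)
    v,u=np.nonzero(m)
    P=np.array([at_depth(p,(a,b),d[b,a]) for a,b in zip(u,v)])
    k=(P[:,1]>ylo)&(P[:,1]<ylo+.3)&(P[:,2]>.05)&(P[:,2]<.2)&(P[:,0]>.4)&(P[:,0]<.6)
    return u[k],v[k],P[k]
E
python3 - <<'E'
from m import *
tops={}
for c in ("scene","top"):
    im,d=grab_frame(c);p=camera_params(c)
    if c=="scene": cv2.imwrite("pics/crop1.png",cv2.resize(im[255:395,300:490,::-1],None,fx=4,fy=4,interpolation=cv2.INTER_CUBIC))
    u,v,P=fin(c,im,d,p,.1)
    z=np.percentile(P[:,2],95); k=P[:,2]>z-.008
    print(c,len(u),"z pct",np.percentile(P[:,2],[5,50,95]),"mean top",P[k].mean(0),"ext",P[k].min(0),P[k].max(0),"uv",u.mean(),v.mean())
    if c=="top":
        r=cv2.minAreaRect(np.c_[u[k],v[k]].astype(np.float32));print(r)
    # plate: bright, 0.009<z<.024
    V=cv2.cvtColor(im,cv2.COLOR_RGB2HSV);m=((V[...,1]<60)&(V[...,2]>190)).astype(np.uint8)
    n,l,s,ce=cv2.connectedComponentsWithStats(m)
    vv,uu=np.nonzero(m&(d>0)); Q=np.array([at_depth(p,(a,b),d[b,a]) for a,b in zip(uu,vv)])
    q=Q[(Q[:,1]>.15)&(Q[:,1]<.34)&(Q[:,0]>.4)&(Q[:,0]<.75)&(Q[:,2]>.005)&(Q[:,2]<.03)]
    print("plate",len(q),q[:,2].mean()); print(cv2.minAreaRect((q[:,:2]*1000).astype(np.float32)))
    rr=[r for r in spot_point(c,"fin_a")];print([(r["score"],r["at"]) for r in rr])
    g=(V[...,0]>60)&(V[...,0]<75)&(V[...,1]>150)&(V[...,2]>140);b,a=np.nonzero(g);G=np.array([at_depth(p,(x,y),d[y,x]) for x,y in zip(a,b)]);print("green",np.median(G,0),len(G))
E
```

```text
scene 368 z pct [0.0675 0.0926 0.1067] mean top [0.509  0.2408 0.1044] ext [0.4876 0.2328 0.0988] [0.5283 0.2478 0.1081] uv 416.9945652173913 296.8532608695652
plate 2363 0.015615553795839988
((572.5488891601562, 241.85354614257812), (247.48629760742188, 100.66100311279297), 2.5940544605255127)
[(0.86, [420.1, 294.3]), (0.59, [316.6, 201.5])]
green [0.6617 0.2469 0.0255] 259
top 119 z pct [0.0747 0.1053 0.1096] mean top [0.5052 0.2363 0.106 ] ext [0.4879 0.2291 0.1017] [0.5223 0.2429 0.1114] uv 219.74789915966386 258.6386554621849
((219.0, 258.5), (15.0, 6.0), 90.0)
plate 1577 0.016379135153478226
((580.6436157226562, 240.6692352294922), (228.10423278808594, 97.75069427490234), 2.0880730152130127)
[(0.88, [222.7, 257.6]), (0.69, [383.8, 259.1]), (0.65, [500.4, 220.1])]
green [0.6593 0.2426 0.0265] 154
```

View pics/crop1.png

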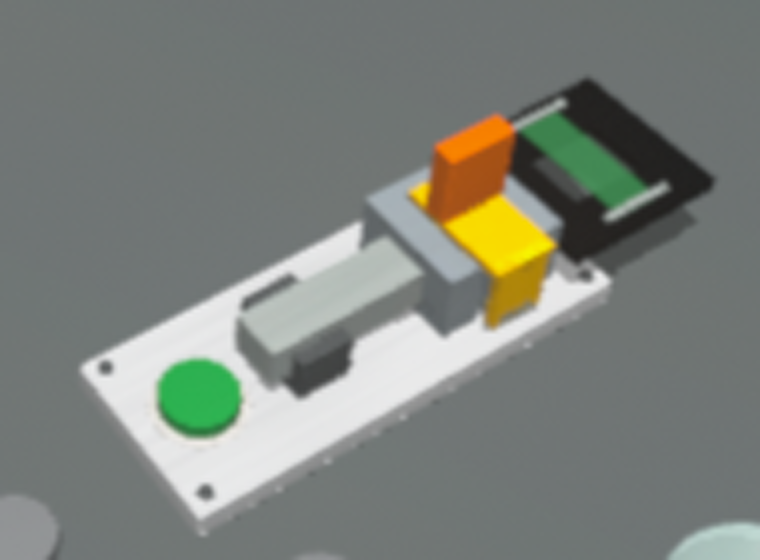

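The crop confirms the choice. The fin stands on the yellow plate of the carrier whose dock bears the green disc, and the strap runs down the +y side. The fin is at about (0.507, 0.238), top z about 0.106, yaw about 2.4°. Now I move to a hover above it.

```bash
python3 -m crank '[[[0,0,0,0,0,0.9],[0,0,0,0,0,0.9],[0,0,0,0,0,0.9],[1,-0.4,0,0,0,0],[1,-0.4,0,0,0,0]]]' 0
python3 -m crank '[[[1,-0.4,0,0,0,0],[1,-0.4,0,0,0,0],[1,-0.4,0,0,0,0],[1,-0.4,0,0,0,0],[1,-0.4,0,0,0,0]]]'
python3 -m crank '[[[1,-0.4,0,0,0,0],[1,-0.4,0,0,0,0],[1,-0.4,0,0,0,0],[1,-0.4,0,0,0,0],[1,-0.4,0,0,0,0]]]'
python3 -m crank '[[[1,-1,0,0,0,0],[1,-1,0,0,0,0],[0,-1,0,0,0,0],[0,-1,0,0,0,0],[0,-1,0,0,0,0]]]'
```

```text
clock: 1.12
position: [0.2332, -0.5228, 0.2313]
tcp_rot: [0.0, 1.0, 0.02, -0.0]
ft_force: [0.9, -0.1, -0.4]
width: 1.004
finger_force: 0.0
clock: 1.53
position: [0.3574, -0.4663, 0.2314]
tcp_rot: [0.0, 1.0, 0.022, 0.0]
ft_force: [0.9, -0.2, -0.0]
width: 1.0
finger_force: 0.0
clock: 1.95
position: [0.4802, -0.4108, 0.2314]
tcp_rot: [0.0, 1.0, 0.022, 0.0]
ft_force: [0.8, 0.0, -0.2]
width: 1.008
finger_force: 0.0
clock: 2.37
position: [0.5239, -0.2831, 0.231]
tcp_rot: [-0.0, 1.0, 0.022, -0.0]
ft_force: [1.3, -0.2, -0.9]
width: 1.002
finger_force: 0.0
```

```bash
python3 -m crank '[[[0,-1,0,0,0,0],[0,-1,0,0,0,0],[0,-1,0,0,0,0],[0,-1,0,0,0,0],[0,-1,0,0,0,0]]]'
python3 -m crank '[[[0,-1,0,0,0,0],[0,-1,0,0,0,0],[0,-1,0,0,0,0],[0,-1,0,0,0,0],[0,-1,0,0,0,0]]]'
python3 -m crank '[[[0,-1,0,0,0,0],[0,-1,0,0,0,0],[0,-1,0,0,0,0],[0,-1,0,0,0,0],[0,-1,0,0,0,0]]]'
python3 -m crank '[[[0,-1,0,0,0,0],[0,-1,0,0,0,0],[0,-1,0,0,0,0],[0,-1,0,0,0,0],[0,0,0,0,0,0]]]'
cat > w.py <<'E'
from m import *
import sys
s=sense();p=camera_params("wrist");im,d=grab_frame("wrist")
cv2.imwrite(f"pics/{sys.argv[1]}.png",im[:,:,::-1])
print(s["position"],s["tcp_rot"],s["qpos"])
u,v,P=fin("wrist",im,d,p,.1)
z=np.percentile(P[:,2],95);k=np.abs(P[:,2]-z)<.006
T=P[k];print(len(u),"z",np.percentile(P[:,2],[2,50,95]),"top mean",T.mean(0),"mid",(np.percentile(T,1,axis=0)+np.percentile(T,99,axis=0))/2,"rect",cv2.minAreaRect((T[:,:2]*1000).astype(np.float32)))
Rt=rot(s["tcp_rot"]);r=cv2.minAreaRect((T[:,:2]*1000).astype(np.float32))
c=np.array([r[0][0]/1000,r[0][1]/1000,z-.018-.019]);print("tool units to TCP goal",Rt.T@(c-s["position"])/.025)
for t in ("fin_a",):print([(r["score"],r["at"],at_z(p,r["at"],z-.018)) for r in spot_point("wrist",t)])
E
python3 w.py w1
```

```text
clock: 2.78
position: [0.5178, -0.1584, 0.2314]
tcp_rot: [0.0, 1.0, 0.022, 0.0]
ft_force: [-0.0, 0.0, 0.2]
width: 1.003
finger_force: 0.0
clock: 3.2
position: [0.5123, -0.0335, 0.2315]
tcp_rot: [0.0, 1.0, 0.022, 0.0]
ft_force: [1.3, -0.9, -0.2]
width: 1.001
finger_force: 0.0
clock: 3.62
position: [0.5068, 0.0915, 0.2315]
tcp_rot: [-0.0, 1.0, 0.022, 0.0]
ft_force: [0.2, 0.6, -0.2]
width: 1.003
finger_force: 0.0
clock: 4.03
position: [0.5025, 0.1942, 0.2315]
tcp_rot: [-0.001, 1.0, 0.024, 0.0]
ft_force: [0.9, 1.1, -0.1]
width: 0.996
finger_force: 0.0
[0.5025 0.1942 0.2315] [-0.0014  0.9997  0.0236  0.0004] [0.2886 0.2554 1.5819 0.0026 1.3028 1.8115]
1242 z [0.0669 0.1055 0.1068] top mean [0.5055 0.2379 0.1056] mid [0.5048 0.238  0.1046] rect ((504.59136962890625, 238.200439453125), (39.768367767333984, 13.626995086669922), 2.892876625061035)
tool units to TCP goal [ 0.1622 -1.7359  6.4716]
[(0.69, [263.7, 211.8], array([0.5062, 0.238 , 0.0888]))]
```

Three cameras agree: fin centre (0.505, 0.238), top z 0.106, yaw 2.8°. Next I align and descend in stages, then close.

```bash
python3 -m crank '[[[0.08,-0.87,0,0,0,0],[0.08,-0.87,0,0,0,0],[0,0,1,0,0,0],[0,0,1,0,0,0],[0,0,1,0,0,0]]]'
python3 -m crank '[[[0,0,1,0,0,0],[0,0,0.6,0,0,0],[0,0,0.6,0,0,0],[0,0,0.4,0,0,0],[0,0,0,0,0,0]]]'
python3 w.py w2
```

```text
clock: 4.55
position: [0.5053, 0.233, 0.1561]
tcp_rot: [-0.0, 1.0, 0.022, 0.001]
ft_force: [-1.2, 0.0, -0.0]
width: 1.001
finger_force: 0.0
clock: 4.97
position: [0.5033, 0.2321, 0.0892]
tcp_rot: [0.001, 1.0, 0.021, -0.002]
ft_force: [-1.4, 0.2, 0.0]
width: 0.999
finger_force: 0.0
[0.5033 0.2321 0.0892] [ 0.0009  0.9998  0.0214 -0.0021] [ 0.3561  0.4254  1.7289 -0.0004  0.9918  1.8843]
4642 z [0.069  0.1055 0.1066] top mean [0.5065 0.2384 0.1056] mid [0.5049 0.2384 0.1044] rect ((504.5789794921875, 238.45513916015625), (40.705379486083984, 13.551487922668457), 2.641476631164551)
tool units to TCP goal [ 0.0665 -0.253   0.7834]
[(0.97, [304.7, 301.9], array([0.5045, 0.239 , 0.0886]))]
```

```bash
python3 -m crank '[[[0.06,-0.25,0,0,0,0],[0,0,0.35,0,0,0],[0,0,0.35,0,0,0],[0,0,0,0,0,0],[0,0,0,0,0,0]]]'
python3 w.py w3
```

```text
clock: 5.48
position: [0.505, 0.2399, 0.0731]
tcp_rot: [0.0, 1.0, 0.022, -0.001]
ft_force: [-0.3, -0.4, -0.0]
width: 0.998
finger_force: 0.0
[0.505  0.2399 0.0731] [ 0.0003  0.9998  0.0222 -0.0008] [ 0.368   0.4503  1.7369 -0.0001  0.9562  1.8944]
5848 z [0.0684 0.1055 0.1066] top mean [0.5069 0.2384 0.1056] mid [0.5052 0.2384 0.1043] rect ((504.2605895996094, 238.24400329589844), (41.48482131958008, 13.711193084716797), 2.578744411468506)
tool units to TCP goal [-0.033   0.0656  0.1408]
[(0.58, [325.1, 328.2], array([0.504 , 0.2386, 0.0886]))]
```

View pics/w3.png

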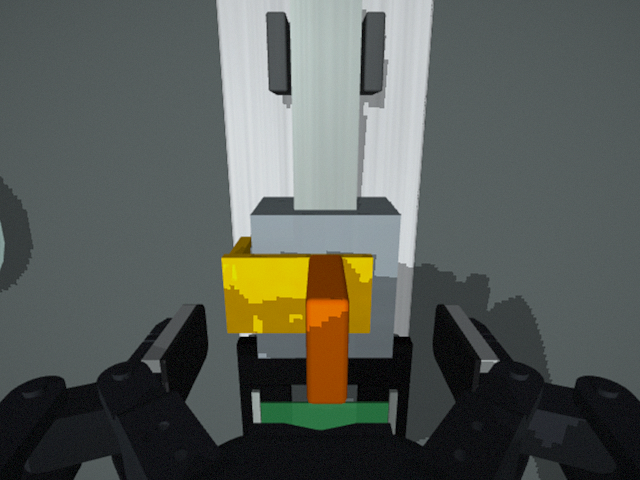

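The wrist picture shows the fin at column 327, centred between the pads at columns 205 and 435. Closing now.

```bash
python3 -m crank '[[[0,0.06,0.06,0,0,0],[0,0,0,0,0,0],[0,0,0,0,0,0],[0,0,0,0,0,0],[0,0,0,0,0,0]]]' 1
python3 -m crank '[[[0,0,0,0,0,0],[0,0,0,0,0,0],[0,0,0,0,0,0],[0,0,0,0,0,0],[0,0,0,0,0,0]]]'
```

```text
clock: 6.0
position: [0.506, 0.2386, 0.0724]
tcp_rot: [-0.0, 1.0, 0.022, 0.0]
ft_force: [0.8, -0.2, 0.1]
width: 0.3
finger_force: 0.0
clock: 6.42
position: [0.506, 0.2383, 0.0725]
tcp_rot: [0.0, 1.0, 0.022, 0.0]
ft_force: [0.5, -2.1, 3.3]
width: 0.151
finger_force: 59.1
```

Gripped at 59 N. I now pull the latch about 13 mm along tool -y.

```bash
python3 -m crank '[[[0,-0.14,0,0,0,0],[0,-0.14,0,0,0,0],[0,-0.13,0,0,0,0],[0,-0.12,0,0,0,0],[0,0,0,0,0,0]]]'
python3 -m crank '[[[0,0,0,0,0,0],[0,0,0,0,0,0],[0,0,0,0,0,0]]]'; python3 w.py w4
```

```text
clock: 6.83
position: [0.5054, 0.2521, 0.0725]
tcp_rot: [0.0, 1.0, 0.022, 0.0]
ft_force: [0.2, -5.5, 5.7]
width: 0.155
finger_force: 59.4
clock: 7.08
position: [0.5054, 0.2517, 0.0725]
tcp_rot: [0.0, 1.0, 0.022, 0.0]
ft_force: [-0.1, -4.1, 6.4]
width: 0.156
finger_force: 59.4
[0.5054 0.2517 0.0725] [0.0004 0.9998 0.0223 0.0001] [ 0.3879  0.4564  1.7267 -0.001   0.9586  1.9147]
5876 z [0.0683 0.1055 0.1066] top mean [0.5062 0.2524 0.1056] mid [0.5044 0.2525 0.1043] rect ((503.81591796875, 252.26051330566406), (40.9859733581543, 13.531756401062012), 2.9053444862365723)
tool units to TCP goal [-0.0615 -0.0243  0.1164]
[(0.83, [318.2, 333.0], array([0.5025, 0.2529, 0.0886]))]
```

The fin followed by 14 mm and the spring reads about 4 N. Now a straight lift.

```bash
python3 -m crank '[[[0,0,-0.15,0,0,0],[0,0,-0.15,0,0,0],[0,0,-0.15,0,0,0],[0,0,-0.15,0,0,0],[0,0,0,0,0,0]]]'
python3 w.py w5; python3 -c "
from rig import *
s=sense();print(s['ft_force'],s['wrist_torque'])"
```

```text
clock: 7.6
position: [0.5045, 0.2515, 0.0873]
tcp_rot: [0.0, 1.0, 0.022, -0.001]
ft_force: [-0.9, -4.6, -5.1]
width: 0.157
finger_force: 59.5
[0.5045 0.2515 0.0873] [ 0.0004  0.9998  0.022  -0.0009] [ 0.3875  0.4374  1.7122 -0.0001  0.9938  1.9144]
5871 z [0.082  0.1202 0.1213] top mean [0.5056 0.2522 0.1203] mid [0.5038 0.2523 0.119 ] rect ((503.5652160644531, 252.1187744140625), (40.202457427978516, 13.752408027648926), 2.932156801223755)
tool units to TCP goal [-0.0372 -0.0279  0.1186]
[(0.72, [319.6, 331.1], array([0.5025, 0.2522, 0.1033]))]
[-1.21879558 -4.58254932 -4.22933641] [-1.00164735  0.10709558  0.01339588]
```

The carrier rose freely by 15 mm with only its weight on the wrist. I carry on up.

```bash
python3 -m crank '[[[0,0,-0.25,0,0,0],[0,0,-0.25,0,0,0],[0,0,-0.25,0,0,0],[0,0,-0.25,0,0,0],[0,0,-0.25,0,0,0]]]'
python3 -m crank '[[[0,0,-0.4,0,0,0],[0,0,-0.4,0,0,0],[0,0,-0.4,0,0,0],[0,0,-0.4,0,0,0],[0,0,-0.4,0,0,0]]]'
python3 -m crank '[[[0,0,-0.25,0,0,0],[0,0,-0.15,0,0,0],[0,0,0,0,0,0],[0,0,0,0,0,0],[0,0,0,0,0,0]]]'
python3 -m crank '[[[0,0,0,0,0,0],[0,0,0,0,0,0],[0,0,0,0,0,0],[0,0,0,0,0,0],[0,0,0,0,0,0]]]'
python3 - <<'E'
from m import *
im,d=grab_frame("scene");p=camera_params("scene");cv2.imwrite("pics/s2.png",im[:,:,::-1])
u,v,P=fin("scene",im,d,p,.1);print("orange z",np.percentile(P[:,2],[5,95]))
s=sense();print(s["ft_force"],s["finger_force"],s["position"])
E
```

```text
clock: 8.12
position: [0.5059, 0.2531, 0.12]
tcp_rot: [-0.001, 1.0, 0.022, 0.001]
ft_force: [0.3, -0.9, -5.4]
width: 0.156
finger_force: 60.1
clock: 8.53
position: [0.5054, 0.2519, 0.1699]
tcp_rot: [-0.0, 1.0, 0.022, 0.0]
ft_force: [-1.0, 1.6, -5.3]
width: 0.152
finger_force: 60.1
clock: 8.95
position: [0.5048, 0.2516, 0.178]
tcp_rot: [0.0, 1.0, 0.022, -0.001]
ft_force: [0.3, 0.3, -4.9]
width: 0.152
finger_force: 60.2
clock: 9.37
position: [0.5052, 0.2518, 0.1784]
tcp_rot: [0.0, 1.0, 0.022, -0.0]
ft_force: [0.2, 0.1, -5.5]
width: 0.156
finger_force: 60.2
orange z [0.17   0.1989]
[ 0.6937 -0.455  -5.7173] 60.20497798919678 [0.5053 0.2518 0.1785]
```

View pics/s2.png

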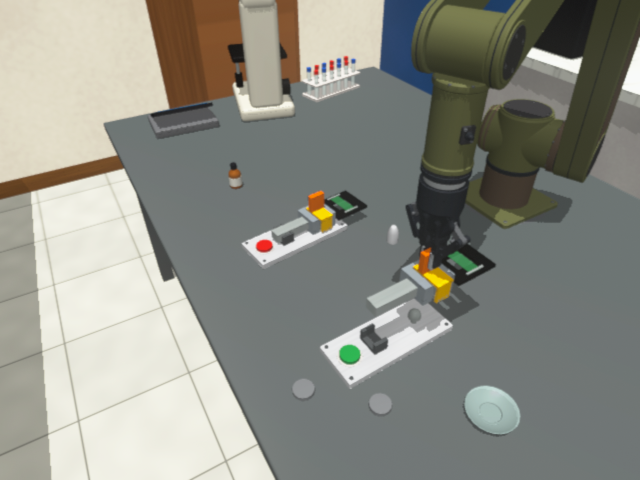

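The carrier hangs level in the gripper at (425,285), clear of the ball at (414,315). The discs, the other carrier and the bystanders have not moved.

```bash
python3 -c "
from rig import *
print(sign_off())"
```

```text
the job is handed in; nothing more can be done
None
```

I unlatched the green-marked carrier (carrier_a), lifted it off its ball and handed in the job with it held level and still about 10.6 cm above its seat; the last picture shows the red-marked carrier, the discs and the other things where they were.

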